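# Tip the battery pack into the sealing jig and close the hold-down

### The job

A battery pack stands on end in the channel of the yellow sealing jig. By pushing only, tip it over towards the hinge so that it lies flat with its orange-marked face up, push it along the channel up against the far stop, and only then push the open hold-down flap over until it is fully closed above the pack. Never lift the pack off the jig, and leave the tin, the stack of cards and the finished pack beside the jig where they are.

Things in the scene. Friction and masses are not known exactly. Their poses are not given: they have to be found in the camera images.
- jig: Fixed yellow block 190 (x) x 130 (y) x 24 mm under a brown pad whose top, the channel floor, is 30 mm above the table. Origin: centre of the underside, on the table; x runs along the channel from its open mouth (-x end) to the stop and hinge (+x), z up. White side guides, inner faces at y = -32 and +32 mm, 8 mm thick, x = -75 to +38 mm, stand 10 mm above the floor.
- stop (a point): Middle of the near face of the white stop bar that closes the channel, on the channel floor: jig x = +32 mm, y = 0, 30 mm above the table. The bar is 12 mm high above the floor and 6 mm thick.
- hinge (a point): Middle of the flap's hinge axis, which runs along the jig's y: jig x = +45 mm, y = 0, 50.5 mm above the table. At each end a dark post (jig x = 35 to 55 mm, |y| = 45 to 57 mm) reaches 55 mm above the table.
- flap (a joint): Flap angle, rad: 0 = closed (level, from the hinge towards the mouth, 3 mm above a flat pack), 1.57 = upright, up to 2.0 = leaning back. Starts 1.65 to 1.95. Frame 6 mm thick: aluminium rails at |y| = 37 mm, cross bar 32 mm from the hinge, red end bar from 76 to 90 mm, 84 mm long. Stiff hinge (0.09 N m): it stays where left; push it all the way (1 to 2 N at the bar). Cannot close over a standing pack.
- flap_end (a point): Centre of the flap's red end bar, 83 mm from the hinge axis, in the middle of its 6 mm thickness.
- pack: Loose pack of four green pencil cells with a white band: 14.5 (x) x 58 (y) x 50.5 mm (z), 100 g. Starts standing on end on the channel floor, its orange-marked broad face (-x) towards the mouth. Origin: centre of its standing end; z runs along the cells (up at first, towards the stop when tipped). Pushed high up it tips over its far bottom edge, pushed low it slides.
- pack_center (a point): Middle of the battery pack; 25 mm above the channel floor when it stands, 7 mm when it lies flat. With the pack flat against the stop it is 25 mm short of the stop's near face.
- tin: Bystander: blue standing tin, 56 mm across and 100 mm tall, beside the jig. Origin: centre of its underside.
- card_stack: Bystander: stack of blank backing cards, 75 x 105 x 24 mm, beside the jig. Origin: centre of its underside.
- spare_pack: Bystander: a finished green battery pack lying flat on the table beside the jig, 50 x 58 x 14.5 mm. Origin: centre of its underside.
Not all that is in view belongs to the job. What is shaped like the pack but red is not meant.

How it is judged:
On the way:
1. the pack lies flat, orange face up, against the far stop, while the flap is still open (above 0.9 rad) (angle between pack's own x axis and vertical above 2.97 rad and z of pack_center in the frame of jig between 0.033 and 0.0415 m and x of pack_center in the frame of jig between 0.00275 and 0.01 m and y of pack_center in the frame of jig between -0.007 and 0.007 m and angle between the z axis of pack and the x axis of jig, either way round below 0.13 rad and value of joint flap above 0.9 rad), for 0.2 s.
At the end, for the whole second after the job is handed in: The flap is closed to within 0.05 rad, and under it the pack lies at rest flat on the channel floor, orange face up (within 10 degrees), lengthways in the channel (within 7 degrees), its end within 4 mm of the far stop (angle between pack's own x axis and vertical above 2.97 rad and z of pack_center in the frame of jig between 0.033 and 0.0415 m and x of pack_center in the frame of jig between 0.00275 and 0.01 m and y of pack_center in the frame of jig between -0.007 and 0.007 m and angle between the z axis of pack and the x axis of jig, either way round below 0.13 rad and value of joint flap below 0.05 rad and linear speed of pack below 0.02 m/s and velocity of joint flap between -0.05 and 0.05 rad/s); the robot touches nothing.
It fails at once if the pack is lifted (height (world z) of pack_center above 0.067 m or (angle between pack's own x axis and vertical above 2.85 rad and height (world z) of pack_center above 0.053 m)).
It fails at once if the tin is moved more than 15 mm or tipped (distance of tin from where it was at the start of the episode above 0.015 m or angle between tin's own z axis and vertical above 0.3 rad).
It fails at once if the stack of cards is moved more than 15 mm or tipped (distance of card_stack from where it was at the start of the episode above 0.015 m or angle between card_stack's own z axis and vertical above 0.3 rad).
It fails at once if the finished pack is moved more than 15 mm or tipped (distance of spare_pack from where it was at the start of the episode above 0.015 m or angle between spare_pack's own z axis and vertical above 0.3 rad).
It also fails if it takes over 48 s, if anything falls off the work surface, if the arm or the gripper's body presses on something with over 40 N, if the wrist force passes 120 N, or if a joint passes its speed limit or range.

### The arm

A 6-joint arm with a two-finger parallel gripper is mounted at the origin on the work surface. World frame = base frame: x ahead of the robot, y to its left, z up, the work surface at z = 0. Lengths are in m, angles in rad, forces in N, time in s.
With the tool pointing down it reaches from about 0.35 to 0.775 m from the base axis. Payload 7.3 kg.
Tool frame: the origin (TCP) lies midway between the tips of the shut fingers; the grasp point (between the pads) lies 19 mm behind it; z points along the fingers, y is the direction in which the jaws open and shut (so a half turn about z gives the same grasp; the last joint's range is limited). The gripper opens to 92 mm and grips with 3 to 60 N. Pads are 19 mm wide; open, the fingers measure 130 mm over their backs; the gripper's body (75 mm by 190 mm) begins 47 mm behind the grasp point.
Start: joints at [-1.254, 0.342, 1.524, -0, 1.275, -0.146], TCP at [0.234, -0.47, 0.227] pointing down, gripper open.
Joint ranges: [-2.53, 2.53], [-0.77, 2.02], [0.04, 2.7], [-1, 4.14], [0.28, 2.66], [-3.11, 3.11]. Speed limits (rad/s): [2.57, 2.57, 3.14, 3.14, 3.14, 3.14].

### API

Orientations are given as [roll, pitch, yaw] about the fixed x, y, z axes, in that order (R = Rz(yaw) Ry(pitch) Rx(roll)).
In Python, from cell import robot gives the robot as it stands.
- The arm moves only by the shell command python3 -m crank 'ROWS' [FORCE]. ROWS is a JSON object of lists of equal length, an entry for each row: "claw": the opening, from 0 (shut) to 1 (fully open); "delta_pos": the shift along the tool's x, y, z in units of 25 mm (1.0 is 25 mm), a list of three; "roll": the turn about the tool's z in units of 6 degrees (1.0 is 6 degrees). In form: {"claw": [claw, ...], "delta_pos": [[dx, dy, dz], ...], "roll": [roll, ...]}. A call has exactly 8 rows; each row is the pose to reach, as a shift and turn from the pose commanded when the call began, along the tool's axes at that moment; what a row does not reach only later rows make up. A row lasts 1/12 s, in which the tool goes at most 41.7 mm and 7.16 degrees, less where a joint would pass 70% of its speed; a pose out of reach is approached as far as the arm can. A call with a gripper value outside its range is refused whole. The fingers move at their own pace and stop on an object; FORCE is the grip in N (left out, the last holds). Time passes only in rows, so rows that repeat a pose let the fingers close, or fill a call up. It gives the time, the measured TCP pose, the force and the opening at its end, in the units of the state.
- robot.observe(): the state, without advancing time (a new reading comes with each control period).
- robot.read_camera(name): name is "side" or "top"; returns a dict with "color" (384x512x3 uint8, blue, green, red), "fx", "fy", "cx", "cy" (pixels), "rvec" (rotation vector, rad) and "tvec" (3), from world to camera coordinates, as OpenCV has them. Camera axes: x right, y down, z forward; pixel columns grow to the right and rows downward; lengths in m; the calibration is good to about 2 mm. A picture is of the moment at which its call begins. There is no depth.
- robot.hand_in(): hands the job in, once; it reports no verdict.
The state is a dict: "time": time; "qpos": joint angles; "qvel": joint speeds; "joint_efforts": joint torques, N m; "tool_pos": TCP position; "tool_rot": TCP orientation; "contact_force": force on the tool from outside, world axes, zero at the start; "torque": the same for the moment, N m; "opening": finger opening in m.
Only numpy, scipy, OpenCV 4.12 (cv2) and the standard library are available. Lean on these libraries where they do the work, as an engineer would, in place of code of your own. Each camera call takes 0.05 s, during which the arm holds its last target.

## Working session

There is one attempt and no reset: what is moved stays moved. The work goes in short steps, Python scripts to look and compute and a shell command to move; the robot and the scene stay as the last step left them, time stands still between calls to the robot, and variables do not carry over. Pictures are saved under pics/ and viewed, and the job is handed in when it is done.

```bash
mkdir -p pics; ls; cat > h.py <<'E'
import numpy as np, cv2
from cell import robot
def cam(n):
    c=robot.read_camera(n)
    R=cv2.Rodrigues(np.array(c['rvec'],float))[0]; t=np.array(c['tvec'],float).reshape(3)
    K=np.array([[c['fx'],0,c['cx']],[0,c['fy'],c['cy']],[0,0,1.]])
    return c['color'],K,R,t
def ray(C,u,v):
    _,K,R,t=C
    d=R.T@np.linalg.solve(K,[u,v,1.]); return -R.T@t,d/np.linalg.norm(d)
def onz(C,u,v,z):
    o,d=ray(C,u,v); return o+d*(z-o[2])/d[2]
def proj(C,p):
    _,K,R,t=C; q=K@(R@np.array(p)+t); return q[:2]/q[2]
def tri(C1,p1,C2,p2):
    o1,d1=ray(C1,*p1);o2,d2=ray(C2,*p2)
    s=np.linalg.lstsq(np.c_[d1,-d2],o2-o1,rcond=None)[0]
    a=o1+d1*s[0];b=o2+d2*s[1]; return (a+b)/2,np.linalg.norm(a-b)
E
python3 - <<'E'
from h import *
for n in('side','top'):
    C=cam(n); cv2.imwrite(f'pics/{n}0.png',cv2.resize(C[0],None,fx=1.5,fy=1.5,interpolation=cv2.INTER_CUBIC)); print(n,C[1][0,0],ray(C,256,192))
print(robot.observe())
E
```

```text
pics
side 484.5400674183666 (array([0.19262859, 0.73647768, 0.92566817]), array([ 0.25840144, -0.55838685, -0.78831011]))
top 352.5221226859536 (array([0.41549484, 0.10248868, 0.80764955]), array([ 0.14504429,  0.02570195, -0.98909128]))
{'time': 0.1, 'qpos': array([-1.25402780e+00,  3.42680308e-01,  1.52491922e+00, -1.54653498e-05,
        1.27539347e+00, -1.45989609e-01]), 'qvel': array([ 0.00063071, -0.00192661, -0.00129609, -0.00019745,  0.00066638,
        0.00152342]), 'joint_efforts': array([ 2.37039458e-03, -4.32005131e+01, -2.44693011e+01,  7.20106624e-02,
        5.26645139e-02, -3.21252196e-05]), 'tool_pos': array([ 0.23427628, -0.46942602,  0.2261011 ]), 'tool_rot': array([-3.14020505e+00, -1.89078493e-04,  4.62762517e-01]), 'contact_force': array([-0.62539098, -0.49910818, -1.07034924]), 'torque': array([ 0.03072055, -0.00998878,  0.02988533]), 'opening': 0.0918451148647095}
```

View pics/side0.png

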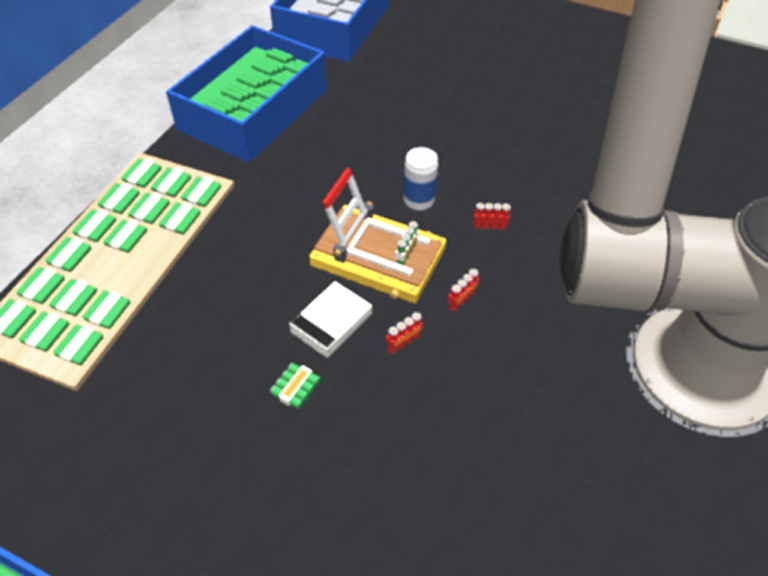

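View pics/top0.png

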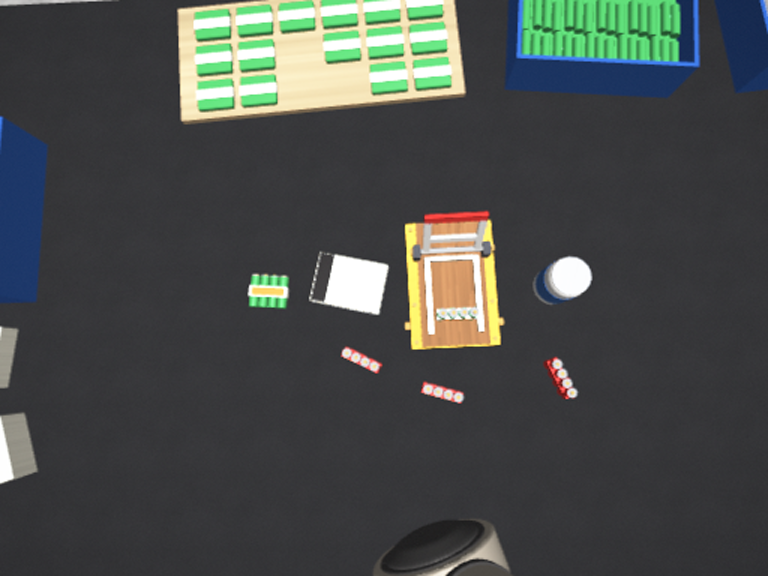

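Side view: jig around (380,250) px, standing pack (405,243), flap red bar (340,187). Top view: jig (455,285), pack (457,314), red bar (457,217), cards (350,283), tin (565,278). Candidates for the pack (top view): the green one in the channel at (457,314), the red ones at (361,360), (443,393) and (562,378), and the flat green spare at (268,291). Only the one in the channel is green and standing in the jig. I'll confirm it in a crop and measure.

```bash
python3 - <<'E'
from h import *
A=cam('top');B=cam('side')
a=cv2.resize(A[0][130:245,255:350],(475,575),interpolation=cv2.INTER_CUBIC)
b=cv2.resize(B[0][105:205,200:305],(525,500),interpolation=cv2.INTER_CUBIC)
cv2.imwrite('pics/topc.png',a);cv2.imwrite('pics/sidec.png',b)
for n,C in(('top',A),('side',B)):
    hsv=cv2.cvtColor(C[0],cv2.COLOR_BGR2HSV)
    y=cv2.inRange(hsv,(20,120,90),(35,255,255))
    k,l,s,c=cv2.connectedComponentsWithStats(cv2.morphologyEx(y,cv2.MORPH_CLOSE,np.ones((5,5))))
    for i in range(1,k):
        if s[i,4]>60: print(n,'y',s[i],c[i])
    r=cv2.inRange(hsv,(0,130,80),(8,255,255))|cv2.inRange(hsv,(172,130,80),(180,255,255))
    k,l,s,c=cv2.connectedComponentsWithStats(r)
    for i in range(1,k):
        if s[i,4]>30: print(n,'r',s[i],c[i])
E
```

```text
top y [ 270  146   66   87 1220] [299.50901639 195.53032787]
top y [168 192  21   4  76] [177.67105263 193.61842105]
top r [283 140  43   9 290] [303.87931034 144.4862069 ]
top r [362 238  18  28 153] [370.11764706 252.00653595]
side y [248 142  24  10  76] [259.21052632 146.88157895]
side y [ 206  153   92   49 1087] [251.2474701  181.11131555]
side y [190 247  14  17  64] [196.5 255. ]
side r [215 112  20  27 190] [224.48947368 125.00526316]
side r [316 139  24  14 287] [327.08710801 145.70383275]
side r [299 184  21  23 177] [307.8700565  196.11864407]
side r [257 213  25  22 216] [269.02314815 224.05555556]
```

View pics/topc.png

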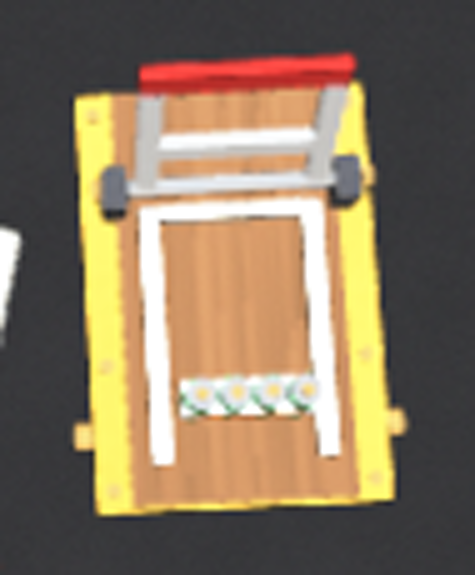

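View pics/sidec.png

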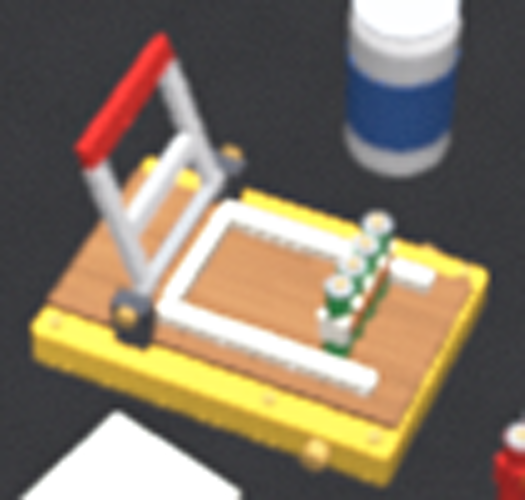

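The crops show the green pack with its white band standing in the channel, and orange on its mouth-side face in the side crop. This is the pack meant. Next I measure the corners, pack top and red bar.

```bash
cat > m.py <<'E'
from h import *
A=cam('top');B=cam('side')
T=lambda p:(p[0]/5+255-.4,p[1]/5+130-.4)
S=lambda p:(p[0]/5+200-.4,p[1]/5+105-.4)
def show(n,a,b): 
    p,e=tri(A,T(a),B,S(b)); print(n,p.round(4),'gap',round(e,4)); return p
cs=[onz(A,*T(p),.024) for p in [(77,95),(360,85),(395,500),(98,515)]]
print(np.round(cs,4)); c=np.array(cs)
print('sides',[np.linalg.norm(c[i]-c[(i+1)%4]).round(4) for i in range(4)])
xa=(c[0]+c[1]-c[2]-c[3])[:2]; ya=(c[0]+c[3]-c[1]-c[2])[:2]
print('yaw',np.arctan2(xa[1],xa[0]),np.arctan2(-ya[0],ya[1]),'centre',c.mean(0))
print('side corners z',[np.round(onz(B,*S(p),.024),4) for p in [(32,335),(392,460),(488,270)]])
show('FL corner',(98,515),(390,462)); show('FR',(395,500),(488,272)); show('BL',(77,95),(32,330))
for a,b in zip([(203,393),(237,392),(272,390),(308,388)],[(340,286),(353,262),(365,240),(378,222)]): show('cell',a,b)
show('bar L',(140,73),(90,152)); show('bar R',(355,65),(163,48))
show('guide endL',(162,462),(373,380));show('guide endR',(330,452),(430,278))
E
python3 m.py
```

```text
[[ 0.6296  0.0879  0.024 ]
 [ 0.6295 -0.041   0.024 ]
 [ 0.4413 -0.0452  0.024 ]
 [ 0.4386  0.0853  0.024 ]]
sides [np.float64(0.1289), np.float64(0.1883), np.float64(0.1305), np.float64(0.191)]
yaw 0.017779553417634698 0.009821768117140315 centre [0.53478122 0.0217736  0.024     ]
side corners z [array([0.6251, 0.0939, 0.024 ]), array([0.4359, 0.0877, 0.024 ]), array([ 0.441 , -0.0426,  0.024 ])]
FL corner [0.4383 0.085  0.018 ] gap 0.001
FR [ 0.4417 -0.0461  0.0187] gap 0.0005
BL [0.6301 0.0876 0.0189] gap 0.0019
cell [0.4859 0.0409 0.0747] gap 0.0006
cell [0.4856 0.0271 0.0779] gap 0.0006
cell [0.4859 0.0128 0.079 ] gap 0.0006
cell [ 0.4862 -0.0025  0.0767] gap 0.0012
bar L [0.6052 0.0642 0.133 ] gap 0.0052
bar R [ 0.6101 -0.0216  0.1229] gap 0.0014
guide endL [0.4602 0.0569 0.0364] gap 0.0004
guide endR [ 0.4623 -0.0165  0.034 ] gap 0.0007
```

Jig origin is about (0.5355, 0.021) with yaw about 0.015 rad. The pack is at x≈0.486, y≈0.019. The red bar is at about (0.608, 0.021, 0.128), 82 mm from the hinge, so the flap is at about 1.9 rad. The sizes agree with the text, with heights reading 2–5 mm low. Start moving: shut the fingers, square the tool to the jig and approach the mouth.

```bash
python3 - <<'E'
from h import *
A=cam('top');B=cam('side')
print('tin',onz(A,381,185,.1),onz(B,281,105,.1),tri(A,(381,184.5),B,(281,104))) 
E
python3 -m crank '{"claw":[0,0,0,0,0,0,0,0],"delta_pos":[[1.15,-0.99,0],[2.3,-1.98,0],[3.45,-2.97,0],[4.6,-3.96,0],[5.75,-4.95,0],[6.9,-5.94,0],[8.05,-6.93,0],[9.2,-7.92,0]],"roll":[1.07,2.14,3.21,4.28,4.28,4.28,4.28,4.28]}' 20
```

```text
tin [ 0.52511339 -0.13119533  0.1       ] [ 0.52605131 -0.12703702  0.1       ] (array([ 0.526967  , -0.13118175,  0.09953271]), np.float64(0.0016039240828331631))
time: 1.07
tool_pos: [0.3521, -0.1882, 0.2269]
tool_rot: [3.141, -0.001, 0.014]
contact_force: [-0.0, -0.4, 0.2]
opening: 0.043
```

```bash

python3 -m crank '{"claw":[0,0,0,0,0,0,0,0],"delta_pos":[[0.6,-1.4,0.5],[1.2,-2.8,1.0],[1.8,-4.2,1.5],[2.4,-5.6,2.0],[3.0,-7.0,2.5],[3.5,-8.3,3.2],[3.5,-8.3,3.9],[3.5,-8.3,4.2]],"roll":[0,0,0,0,0,0,0,0]}'
python3 - <<'E'
from h import *
for n in('top','side'):
    A=cam(n);cv2.imwrite(f'pics/{n}1.png',cv2.resize(A[0][90:250,190:400],(788,600),interpolation=cv2.INTER_CUBIC))
o=robot.observe();print(o['tool_pos'],o['contact_force'],o['opening'])
E
```

```text
time: 1.73
tool_pos: [0.4355, 0.0207, 0.1199]
tool_rot: [-3.141, 0.003, 0.019]
contact_force: [-1.1, -0.7, -0.9]
opening: 0.0004
[0.43526723 0.01883314 0.12067778] [-0.87475875 -0.43538519  0.60929021] 0.0006533046269227535
```

View pics/side1.png

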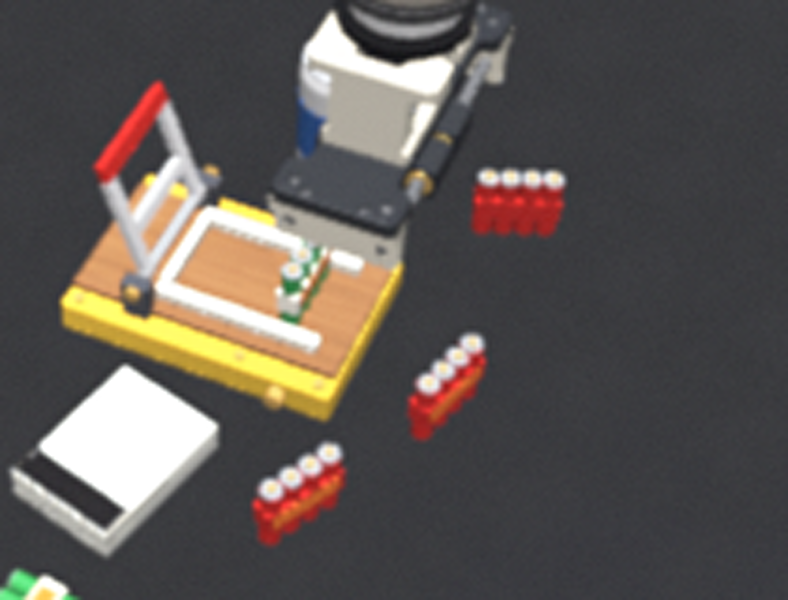

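The side picture shows the pack standing clear at (302,285), with the gripper behind it at the mouth. Descend to tip z ≈ 0.068 and approach to just before contact.

```bash

python3 -m crank '{"claw":[0,0,0,0,0,0,0,0],"delta_pos":[[0,0,0.7],[0,0,1.4],[0,0,2.08],[0.4,0,2.08],[0.7,0,2.08],[0.9,0,2.08],[1.1,0,2.08],[1.2,0,2.08]],"roll":[0,0,0,0,0,0,0,0]}'
python3 -m crank '{"claw":[0,0,0,0,0,0,0,0],"delta_pos":[[0.15,0,0],[0.3,0,0],[0.45,0,0],[0.6,0,0],[0.7,0,0],[0.7,0,0],[0.7,0,0],[0.7,0,0]],"roll":[0,0,0,0,0,0,0,0]}'
python3 - <<'E'
from h import *
for n in('top','side'):
    A=cam(n);cv2.imwrite(f'pics/{n}2.png',cv2.resize(A[0][90:250,190:400],(788,600),interpolation=cv2.INTER_CUBIC))
E
```

```text
time: 2.5
tool_pos: [0.4676, 0.0187, 0.0706]
tool_rot: [3.141, -0.002, 0.014]
contact_force: [-1.0, -0.3, 0.1]
opening: 0.0007
time: 3.17
tool_pos: [0.4835, 0.0196, 0.0696]
tool_rot: [3.142, 0.0, 0.015]
contact_force: [-0.3, -0.6, -0.6]
opening: 0.0005
```

View pics/side2.png

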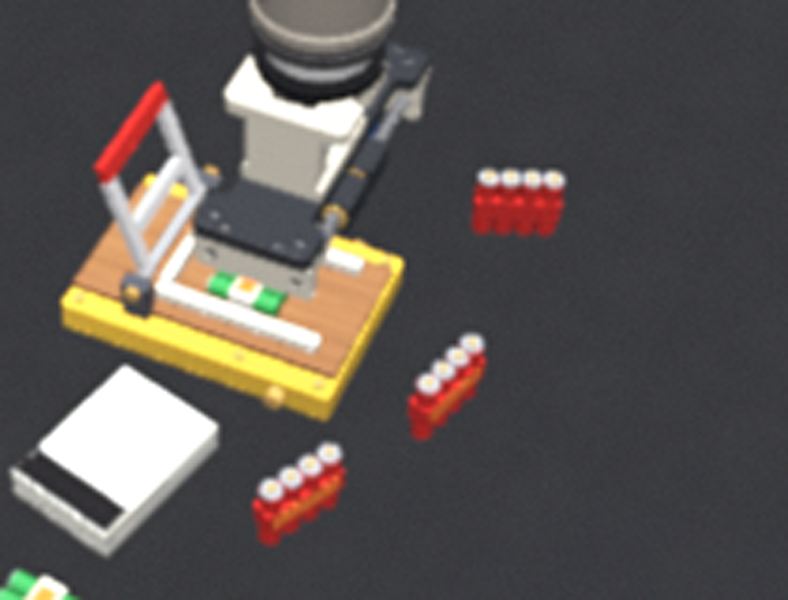

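View pics/top2.png

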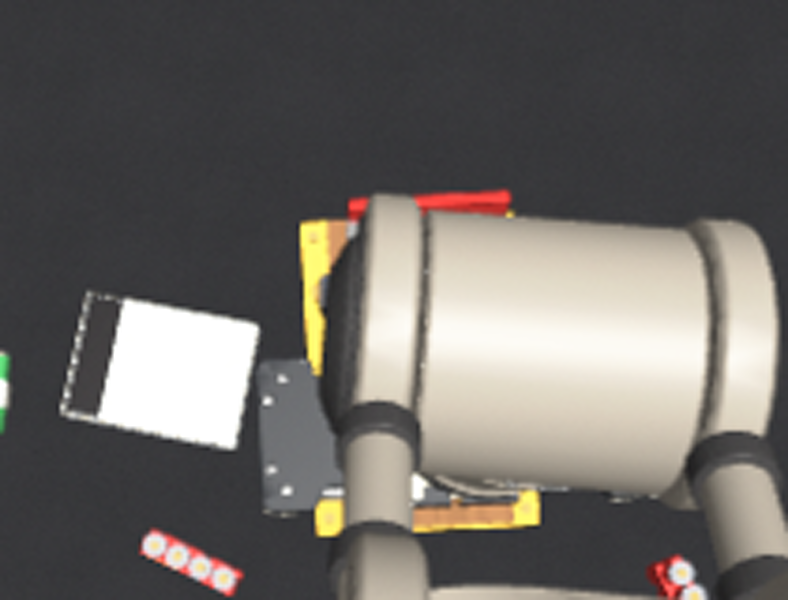

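The pack lies flat with orange up (side px 245,290). Locate its ends, then retreat and descend behind it.

```bash

python3 -m crank '{"claw":[0,0,0,0,0,0,0,0],"delta_pos":[[-0.5,0,0],[-1.0,0,0],[-1.25,0,0],[-1.25,0,0.4],[-1.25,0,0.8],[-1.25,0,1.1],[-1.25,0,1.25],[-1.25,0,1.25]],"roll":[0,0,0,0,0,0,0,0]}'
python3 - <<'E'
from h import *
A=cam('side');cv2.imwrite(f'pics/side3.png',cv2.resize(A[0][120:210,200:310],(733,600),interpolation=cv2.INTER_CUBIC))
print(onz(A,245.2,165.5,.044),onz(A,266,170,.044),robot.observe()['tool_pos'])
E
```

```text
time: 3.93
tool_pos: [0.4521, 0.0191, 0.0377]
tool_rot: [-3.141, 0.002, 0.014]
contact_force: [0.5, 0.5, -0.5]
opening: 0.0009
[0.53991299 0.05009467 0.044     ] [0.48878104 0.04119283 0.044     ] [0.45245123 0.01905452 0.0381981 ]
```

View pics/side3.png

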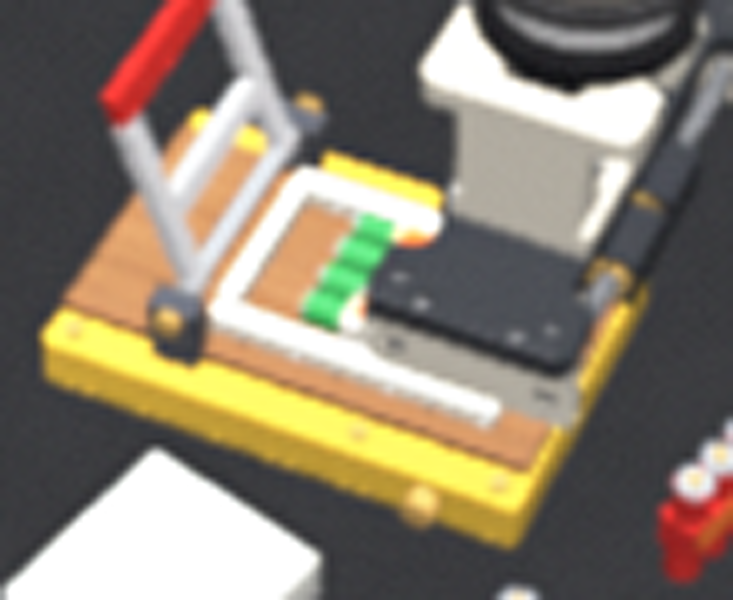

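The pack lies clear ahead of the gripper (green ends at 350,270). Near end is about x=0.489. Push to just before the expected stop contact (TCP ≈ 0.5075).

```bash

python3 -m crank '{"claw":[0,0,0,0,0,0,0,0],"delta_pos":[[0.4,0,0],[0.8,0,0],[1.05,0,0],[1.2,0,0],[1.35,0,0],[1.5,0,0],[1.65,0,0],[1.8,0,0]],"roll":[0,0,0,0,0,0,0,0]}'
python3 -m crank '{"claw":[0,0,0,0,0,0,0,0],"delta_pos":[[0.06,0,0],[0.12,0,0],[0.18,0,0],[0.22,0,0],[0.26,0,0],[0.3,0,0],[0.3,0,0],[0.3,0,0]],"roll":[0,0,0,0,0,0,0,0]}'
python3 - <<'E'
from h import *
A=cam('side');cv2.imwrite(f'pics/side4.png',cv2.resize(A[0][120:210,200:310],(733,600),interpolation=cv2.INTER_CUBIC))
E
```

```text
time: 4.65
tool_pos: [0.4976, 0.0197, 0.0385]
tool_rot: [3.142, 0.0, 0.015]
contact_force: [-1.4, 0.7, 1.1]
opening: 0.0004
time: 5.32
tool_pos: [0.5052, 0.0198, 0.0385]
tool_rot: [3.141, -0.0, 0.015]
contact_force: [0.7, -0.6, 0.0]
opening: 0.0003
```

View pics/side4.png

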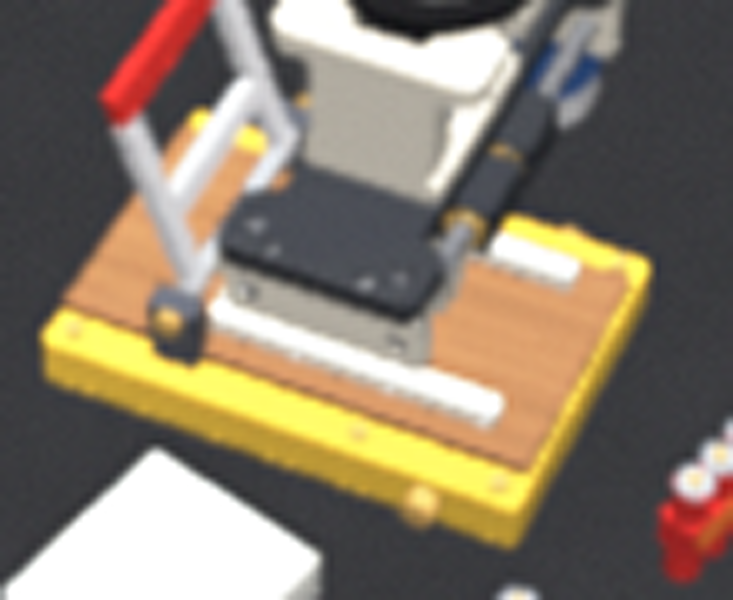

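Pack hidden here. Creep further in 1 mm steps and watch the force.

```bash

python3 -m crank '{"claw":[0,0,0,0,0,0,0,0],"delta_pos":[[0.03,0,0],[0.06,0,0],[0.08,0,0],[0.08,0,0],[0.08,0,0],[0.08,0,0],[0.08,0,0],[0.08,0,0]],"roll":[0,0,0,0,0,0,0,0]}'

```

```text
time: 6.03
tool_pos: [0.5053, 0.0198, 0.0383]
tool_rot: [-3.142, 0.004, 0.015]
contact_force: [-6.4, -0.8, 4.5]
opening: 0.0008
```

```bash

python3 -m crank '{"claw":[0,0,0,0,0,0,0,0],"delta_pos":[[0.02,0,0],[0.04,0,0],[0.06,0,0],[0.06,0,0],[0.06,0,0],[0.06,0,0],[0.06,0,0],[0.06,0,0]],"roll":[0,0,0,0,0,0,0,0]}'

```

```text
time: 6.7
tool_pos: [0.5054, 0.0199, 0.0382]
tool_rot: [-3.141, 0.007, 0.015]
contact_force: [-10.6, -1.6, 8.2]
opening: 0.0005
```

Force of −10 N with no further motion means it is against the stop. Back off, rise and look.

```bash

python3 -m crank '{"claw":[0,0,0,0,0,0,0,0],"delta_pos":[[-0.3,0,0],[-0.6,0,0],[-0.9,0,0],[-1.5,0,-1],[-2.5,0,-2.2],[-3,0,-3.4],[-3,0,-4.6],[-3,0,-5.8]],"roll":[0,0,0,0,0,0,0,0]}'
python3 - <<'E'
from h import *
for n in('top','side'):
    A=cam(n);cv2.imwrite(f'pics/{n}5.png',cv2.resize(A[0][115:215,200:350] if n=='side' else A[0][130:250,240:400],(788,600),interpolation=cv2.INTER_CUBIC))
E
```

```text
time: 7.37
tool_pos: [0.4322, 0.0189, 0.1849]
tool_rot: [3.142, -0.0, 0.015]
contact_force: [0.2, -0.3, -1.1]
opening: 0.0004
```

View pics/side5.png

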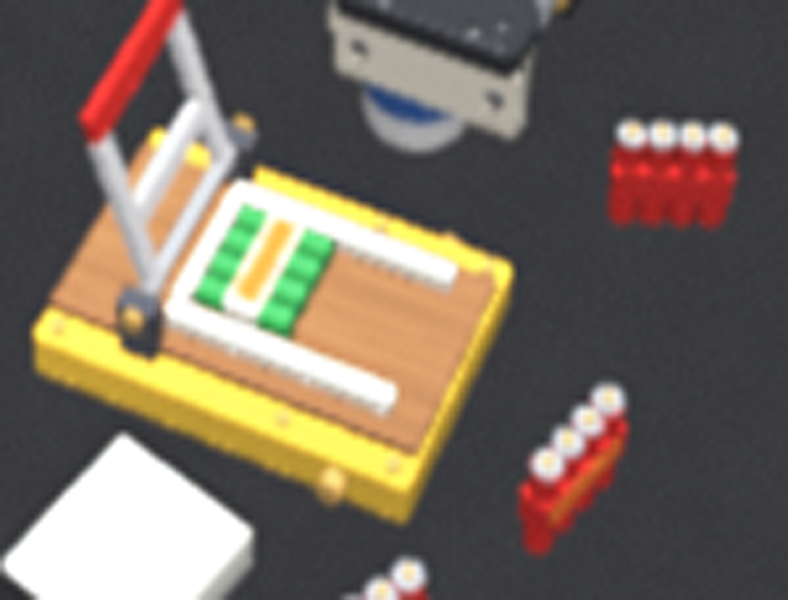

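View pics/top5.png

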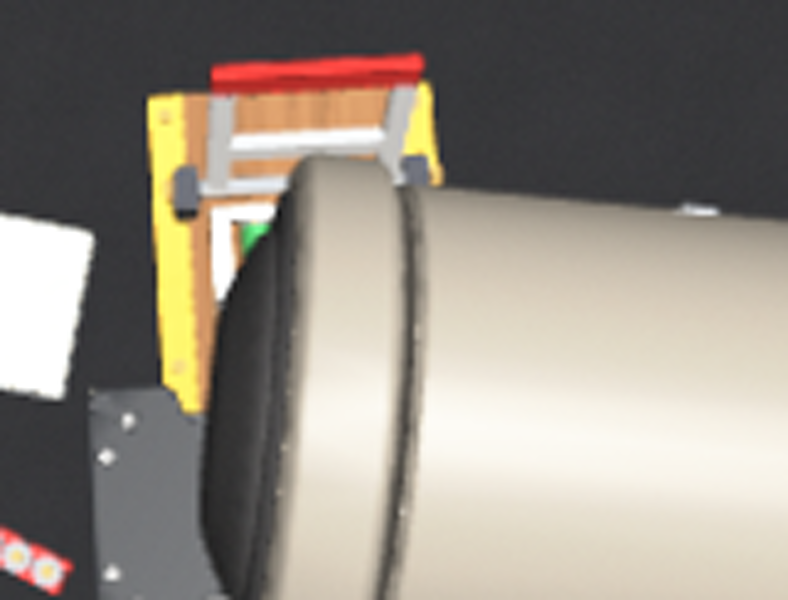

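The side picture shows the pack flat, orange strip up at (265,260), its far end at the white stop. Numeric check relative to the guide ends in the same view.

```bash
python3 - <<'E'
from h import *
B=cam('side')
q=lambda p:(p[0]/5.2533+200-.4,p[1]/6+115-.4)
hsv=cv2.cvtColor(B[0],cv2.COLOR_BGR2HSV)
g=cv2.inRange(hsv,(45,90,40),(85,255,255)); m=np.zeros_like(g); m[145:175,230:270]=255
o=cv2.inRange(hsv,(10,110,150),(22,255,255));
ys,xs=np.nonzero(g&m); c=cv2.minAreaRect(np.c_[xs,ys].astype(np.float32)); print(c)
for n,p,z in [('nearR',(337,243),.0425),('nearL',(297,333),.037),('farL',(197,300),.0425),('farR',(243,205),.0425),('guideL',(396,392),.04),('guideR',(457,268),.04),('gL out',(385,412),.03),('stopL in top',(190,300),.042)]:
    print(n,onz(B,*q(p),z).round(4))
J=lambda x,y,z:(0.5355+x-.015*y,.021+y+.015*x,z)
im=cv2.resize(B[0][115:215,200:350],(788,600),interpolation=cv2.INTER_CUBIC)
for p in [(-.0185,-.029,.0445),(-.0185,.029,.0445),(.032,-.029,.0445),(.032,.029,.0445),(-.075,.032,.04),(-.075,-.032,.04),(.032,.032,.042),(.032,-.032,.042)]:
    u=proj(B,J(*p)); cv2.circle(im,(int((u[0]+.5-200)*5.2533),int((u[1]+.5-115)*6)),3,(255,0,255),-1)
cv2.imwrite('pics/ov5.png',im)
E
```

```text
((250.0401153564453, 159.51458740234375), (21.44437599182129, 17.8560733795166), 19.983104705810547)
nearR [ 0.5144 -0.0014  0.0425]
nearL [0.5124 0.0463 0.037 ]
farL [0.5594 0.0549 0.0425]
farR [ 0.5634 -0.0013  0.0425]
guideL [0.4581 0.0569 0.04  ]
guideR [ 0.4592 -0.0154  0.04  ]
gL out [0.4614 0.0607 0.03  ]
stopL in top [0.5625 0.0559 0.042 ]
```

View pics/ov5.png

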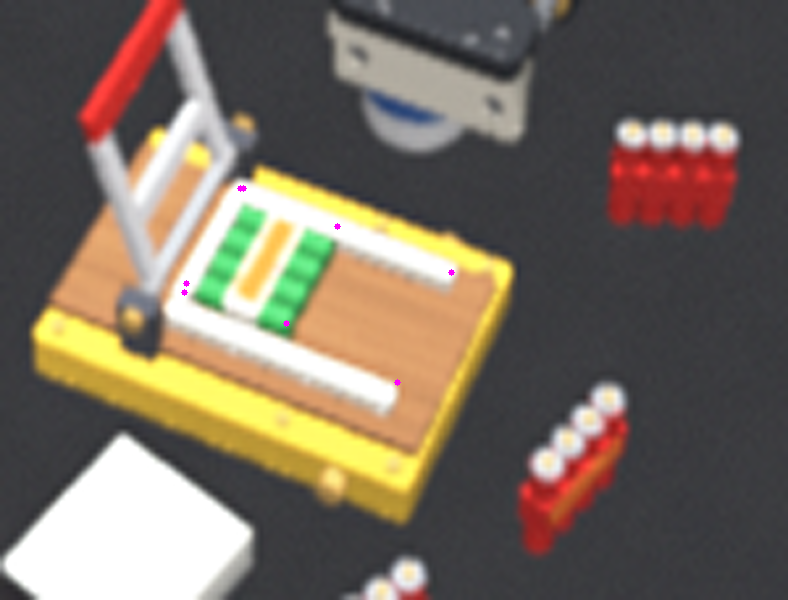

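Relative to the guide ends, the pack's near end sits 55 mm in, against 56.5 mm expected. That is within 2 mm of the stop and consistent with the felt contact. Now go over and behind the flap, whose back face reaches x≈0.614.

```bash

python3 -m crank '{"claw":[0,0,0,0,0,0,0,0],"delta_pos":[[0.6,0,-1],[1.8,-0.1,-1.8],[3.2,-0.1,-1.8],[4.6,-0.1,-1.8],[6.0,-0.1,-1.8],[7.4,-0.1,-1.8],[8.6,-0.1,-1.8],[8.6,-0.1,-1.8]],"roll":[0,0,0,0,0,0,0,0]}'

```

```text
time: 8.18
tool_pos: [0.6518, 0.0243, 0.2241]
tool_rot: [-3.141, 0.002, 0.014]
contact_force: [-0.8, 0.2, -0.6]
opening: 0.0005
```

```bash

python3 -m crank '{"claw":[0,0,0,0,0,0,0,0],"delta_pos":[[0,0,0.8],[0,0,1.6],[0,0,2.4],[0,0,3.2],[0,0,4.0],[0,0,4.5],[0,0,4.5],[0,0,4.5]],"roll":[0,0,0,0,0,0,0,0]}'
python3 - <<'E'
from h import *
for n in('top','side'):
    A=cam(n);cv2.imwrite(f'pics/{n}6.png',cv2.resize(A[0][90:210,190:350] if n=='side' else A[0][110:230,240:400],(788,600),interpolation=cv2.INTER_CUBIC))
E
```

```text
time: 8.85
tool_pos: [0.6473, 0.0245, 0.1145]
tool_rot: [-3.141, 0.003, 0.015]
contact_force: [-0.0, 0.7, 0.4]
opening: 0.0007
```

View pics/side6.png

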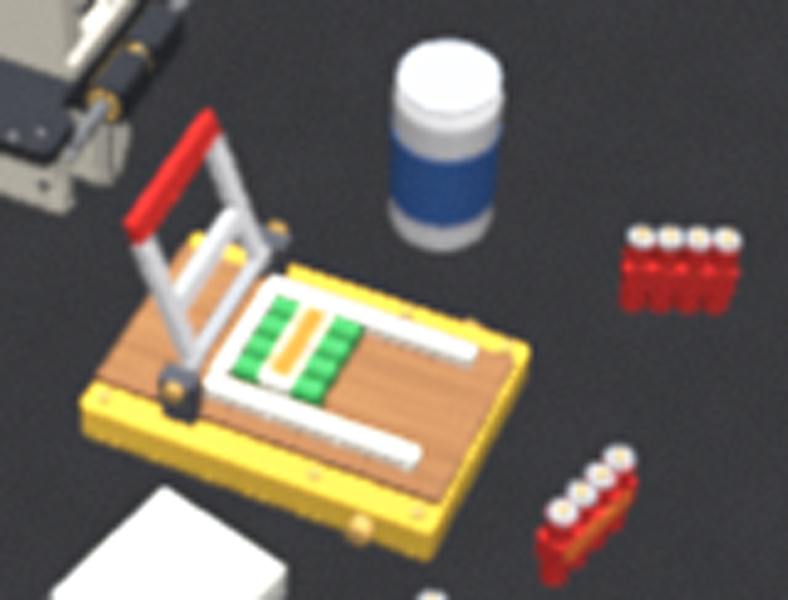

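Side picture: gripper behind and clear of the flap, pack flat at the stop (300,345), tin and reds untouched. Push the flap.

```bash

python3 -m crank '{"claw":[0,0,0,0,0,0,0,0],"delta_pos":[[-0.5,0,0],[-0.8,0,0],[-1.05,0,0],[-1.3,0,0],[-1.55,0,0],[-1.8,0,0],[-2.05,0,0],[-2.3,0,0]],"roll":[0,0,0,0,0,0,0,0]}'
python3 -m crank '{"claw":[0,0,0,0,0,0,0,0],"delta_pos":[[-0.25,0,0],[-0.5,0,0],[-0.75,0,0],[-1.0,0,0],[-1.2,0,0],[-1.3,0,0],[-1.3,0,0],[-1.3,0,0]],"roll":[0,0,0,0,0,0,0,0]}'
python3 - <<'E'
from h import *
for n in('top','side'):
    A=cam(n);cv2.imwrite(f'pics/{n}7.png',cv2.resize(A[0][90:210,190:350] if n=='side' else A[0][110:230,240:400],(788,600),interpolation=cv2.INTER_CUBIC))
E
```

```text
time: 9.62
tool_pos: [0.5905, 0.0235, 0.1161]
tool_rot: [3.141, -0.0, 0.015]
contact_force: [0.6, 0.5, 1.7]
opening: 0.0006
time: 10.28
tool_pos: [0.5583, 0.0231, 0.116]
tool_rot: [3.142, 0.0, 0.015]
contact_force: [-1.1, -0.0, -0.0]
opening: 0.0005
```

View pics/side7.png

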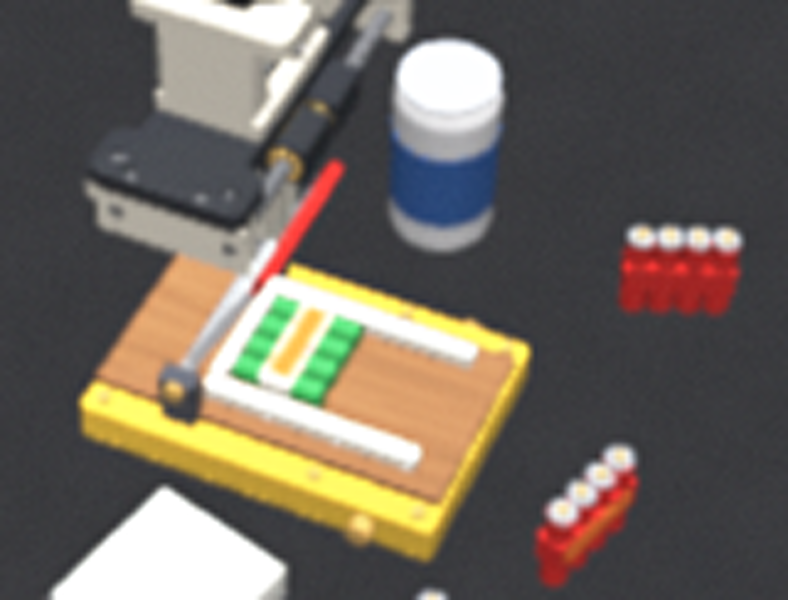

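Flap is now at about 1.05 rad, red bar at (300,225). Lift off, come above the bar and follow its arc down.

```bash

python3 -m crank '{"claw":[0,0,0,0,0,0,0,0],"delta_pos":[[0.2,0,0],[0.2,0,-0.8],[0.2,0,-1.3],[-0.4,0,-1.3],[-0.85,0,-1.3],[-0.85,0,-1.0],[-0.95,0,-0.7],[-1.05,0,-0.5]],"roll":[0,0,0,0,0,0,0,0]}'
python3 - <<'E'
from h import *
A=cam('side');cv2.imwrite(f'pics/side8.png',cv2.resize(A[0][90:210,190:350],(788,600),interpolation=cv2.INTER_CUBIC))
print(robot.observe()['tool_pos'])
E
```

```text
time: 11.05
tool_pos: [0.5316, 0.0227, 0.1279]
tool_rot: [3.141, 0.002, 0.015]
contact_force: [-15.7, -0.8, 29.8]
opening: 0.0008
[0.53004525 0.02266975 0.12748962]
```

View pics/side8.png

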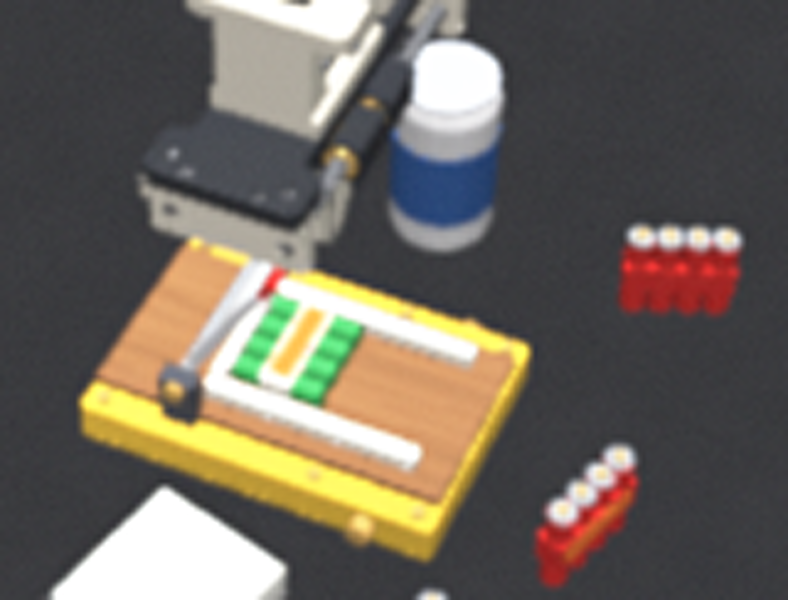

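Force of 30 N runs along the flap's own length: the tip is on the end of the bar, loading it axially. Unload at once, go back up behind the bar and push perpendicular to its back face.

```bash

python3 -m crank '{"claw":[0,0,0,0,0,0,0,0],"delta_pos":[[0,0,-0.5],[0.6,0,-0.7],[1.2,0,-0.7],[1.2,0,0.2],[0.75,0,0.2],[0.5,0,0.35],[0.3,0,0.45],[0.3,0,0.45]],"roll":[0,0,0,0,0,0,0,0]}'
python3 - <<'E'
from h import *
A=cam('side');cv2.imwrite(f'pics/side9.png',cv2.resize(A[0][90:210,190:350],(788,600),interpolation=cv2.INTER_CUBIC))
o=robot.observe();print(o['tool_pos'],o['contact_force'])
E
```

```text
time: 11.77
tool_pos: [0.5389, 0.0229, 0.1165]
tool_rot: [-3.141, 0.001, 0.015]
contact_force: [0.2, 1.0, -0.1]
opening: 0.0
[0.53952117 0.02282769 0.11705273] [-0.0134575   1.03148969  0.88073699]
```

View pics/side9.png

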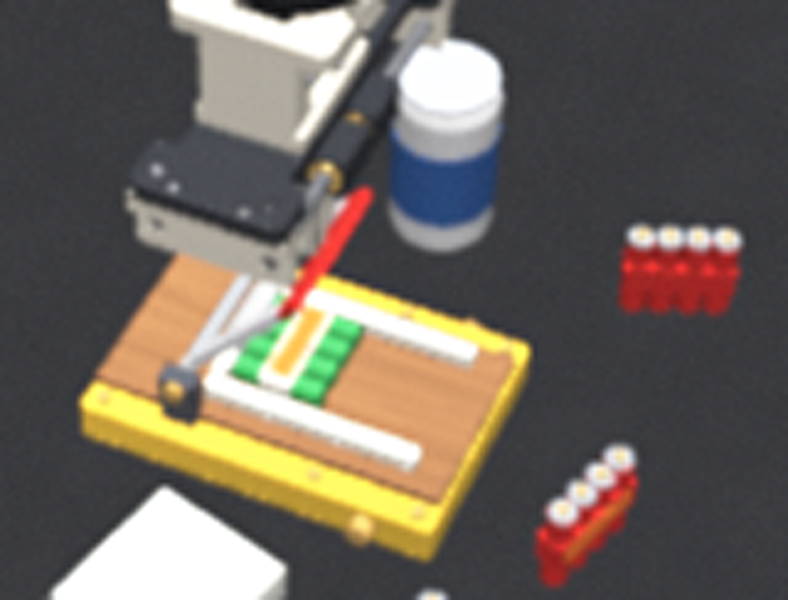

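Works: the flap is at about 0.85 rad with low force. Continue on the arc.

```bash

python3 -m crank '{"claw":[0,0,0,0,0,0,0,0],"delta_pos":[[-0.35,0,0.3],[-0.5,0,0.5],[-0.66,0,0.7],[-0.86,0,0.9],[-1.02,0,1.1],[-1.18,0,1.32],[-1.34,0,1.56],[-1.42,0,1.72]],"roll":[0,0,0,0,0,0,0,0]}'
python3 - <<'E'
from h import *
A=cam('side');cv2.imwrite(f'pics/side10.png',cv2.resize(A[0][90:210,190:350],(788,600),interpolation=cv2.INTER_CUBIC))
o=robot.observe();print(o['tool_pos'],o['contact_force'])
E
```

```text
time: 12.48
tool_pos: [0.5034, 0.0224, 0.0734]
tool_rot: [-3.142, 0.001, 0.015]
contact_force: [0.3, 0.9, 0.6]
opening: 0.0006
[0.50275122 0.02240268 0.07280421] [-0.15828422 -0.00194912 -0.49355349]
```

View pics/side10.png

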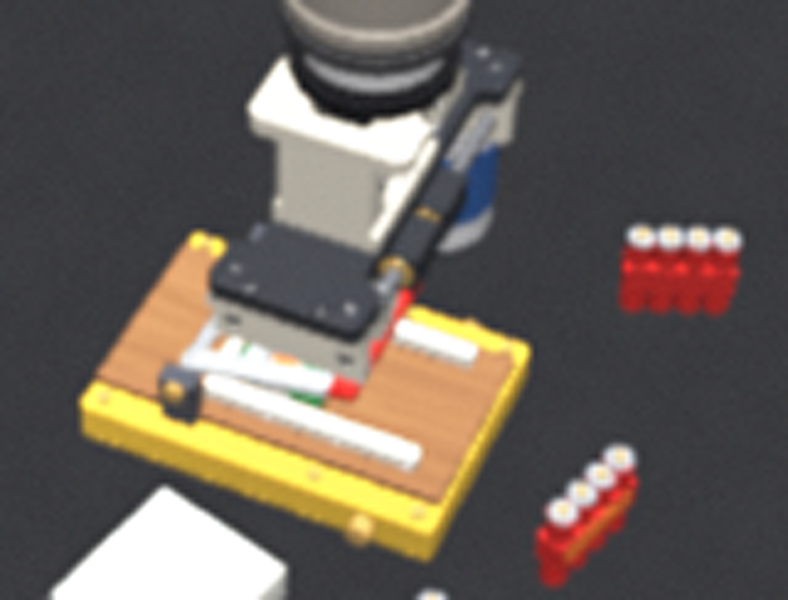

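Flap at about 0.3 rad. Press on down to the closed level and feel for the stop.

```bash

python3 -m crank '{"claw":[0,0,0,0,0,0,0,0],"delta_pos":[[-0.08,0,0.15],[-0.14,0,0.3],[-0.18,0,0.45],[-0.22,0,0.6],[-0.25,0,0.7],[-0.25,0,0.75],[-0.25,0,0.8],[-0.25,0,0.8]],"roll":[0,0,0,0,0,0,0,0]}'
python3 -m crank '{"claw":[0,0,0,0,0,0,0,0],"delta_pos":[[0,0,0.03],[0,0,0.06],[0,0,0.08],[0,0,0.08],[0,0,0.08],[0,0,0.08],[0,0,0.08],[0,0,0.08]],"roll":[0,0,0,0,0,0,0,0]}'

```

```text
time: 13.2
tool_pos: [0.4979, 0.0222, 0.054]
tool_rot: [3.142, 0.0, 0.015]
contact_force: [0.3, -0.5, 0.7]
opening: 0.0003
time: 13.87
tool_pos: [0.4982, 0.0222, 0.0535]
tool_rot: [3.141, -0.001, 0.015]
contact_force: [-3.3, 0.9, 11.4]
opening: 0.0005
```

11 N at z=0.0535, exactly the closed top height. Rise clear and check.

```bash

python3 -m crank '{"claw":[0,0,0,0,0,0,0,0],"delta_pos":[[0,0,-0.5],[0,0,-1.5],[0,0,-3],[0,0,-4.5],[-1,0.8,-6],[-2,2,-6.5],[-3,3.4,-6.5],[-3,4.8,-6.5]],"roll":[0,0,0,0,0,0,0,0]}'
python3 -m crank '{"claw":[0,0,0,0,0,0,0,0],"delta_pos":[[0,1.4,0],[0,2.8,0],[0,4.2,0],[0,5.6,0],[0,7,0],[0,7,0],[0,7,0],[0,7,0]],"roll":[0,0,0,0,0,0,0,0]}'
python3 - <<'E'
from h import *
for n in('top','side'):
    A=cam(n);cv2.imwrite(f'pics/{n}11.png',cv2.resize(A[0][90:210,190:350] if n=='side' else A[0][130:250,240:400],(788,600),interpolation=cv2.INTER_CUBIC))
E
```

```text
time: 14.53
tool_pos: [0.4221, -0.0984, 0.2163]
tool_rot: [3.141, -0.001, 0.017]
contact_force: [1.7, 0.2, 0.7]
opening: 0.0002
time: 15.2
tool_pos: [0.427, -0.2733, 0.2145]
tool_rot: [-3.141, 0.0, 0.014]
contact_force: [1.0, 0.4, -0.4]
opening: 0.0005
```

View pics/side11.png

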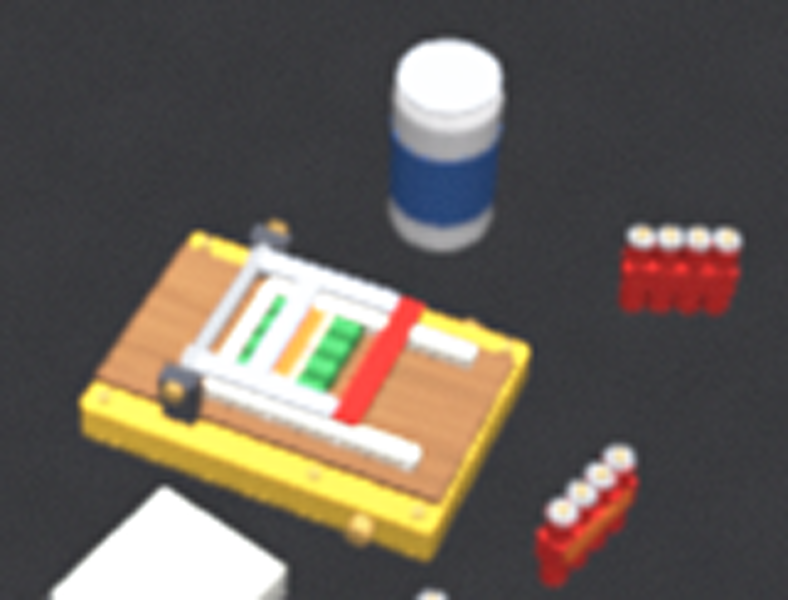

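View pics/top11.png

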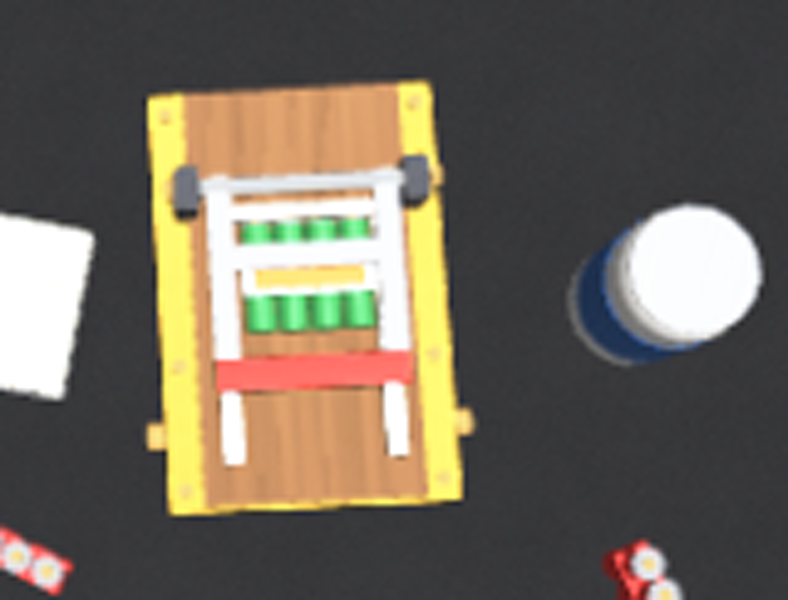

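Top picture: flap closed, red bar at (315,370), orange strip at (310,277), pack far end meeting the stop at (305,221). One numeric check, including the bar height from two views.

```bash
python3 - <<'E'
from h import *
A=cam('top');B=cam('side')
T=lambda p:(p[0]/4.925+240-.4,p[1]/5+130-.4)
S=lambda p:(p[0]/4.925+190-.4,p[1]/5+90-.4)
def red(C,x0,x1,y0,y1):
    h=cv2.cvtColor(C[0],cv2.COLOR_BGR2HSV); r=cv2.inRange(h,(0,130,80),(8,255,255))|cv2.inRange(h,(172,130,80),(180,255,255))
    m=np.zeros_like(r);m[y0:y1,x0:x1]=255; M=cv2.moments(r&m,True);return M['m10']/M['m00'],M['m01']/M['m00']
print('bar',tri(A,red(A,280,330,190,215),B,red(B,255,280,145,180)))
n=onz(A,*T((310,330)),.0425);g=onz(A,*T((315,460)),.04);f=onz(A,*T((305,220)),.044)
print('near',n,'guide',g,'far',f, 'near-guide',n[0]-g[0])
l=onz(A,*T((243,300)),.0375);r=onz(A,*T((377,296)),.0375);gl=onz(A,*T((243,440)),.04);gr=onz(A,*T((386,432)),.04)
print('pack y',(l+r)[1]/2,'guide mid y',(gl+gr)[1]/2, 'w',l[1]-r[1],gl[1]-gr[1])
print('tin',tri(A,(381,184.5),B,(281,104)))
E
```

```text
bar (array([0.49774073, 0.02117011, 0.04749395]), np.float64(0.00040802043657222763))
near [0.51637877 0.02104968 0.0425    ] guide [0.45991335 0.02137107 0.04      ] far [0.56501035 0.02104639 0.044     ] near-guide 0.05646542271172622
pack y 0.019852746253798327 guide mid y 0.021106820628458742 w 0.05975945655030564 0.0628907895373684
tin (array([ 0.526967  , -0.13118175,  0.09953271]), np.float64(0.0016039240828331631))
```

Near end is 56.5 mm past the guide ends, exactly the against-stop value. The bar is at (0.498, 0.021, 0.0475), level once the 3–4 mm low reading seen earlier is allowed for. Hand in.

```bash
python3 -c "
from h import *
print(robot.hand_in())"
```

```text
the job is handed in; nothing more can be done
None
```

I tipped the pack over with the shut fingers so it lay flat, orange face up, and pushed it along the channel until it stopped against the far stop (about 10 N). Only then did I push the flap over from behind and press it closed. I handed the job in at about 15 s; `hand_in()` reports no verdict.

**Final checks:**
- **Pack:** its near end measured 56.5 mm past the guide ends in the top view, exactly the value for resting against the stop. It sat about 1 mm off the channel's centre.
- **Flap:** pressing it down met about 11 N with the tip at z = 0.0535 m, the closed height.
- **Bystanders:** I did not re-measure the tin, cards and finished pack. The tin and card stack looked unmoved in the last pictures, but the finished pack was outside those crops. The arm was clear of the jig.

**What disagreed or went wrong:**
- An earlier side-view check put the pack about 2 mm short of the stop.
- Triangulated heights read 2–5 mm low throughout; the closed bar measured 47.5 mm against 50.5 mm.
- My first try at pressing the flap from above loaded the bar along its length with about 30 N on the fingertips. I backed off and pushed on its back face instead.

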